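# Lift a hot chromatography plate off the heater and set it on the cooling rack

## Task

The wide glass chromatography plate on the plate heater is dry. Slide the lifter's blade fully under it, right up to the heel, gently backing the plate against the heater's adjustable stop bar by feel without forcing the glass; lift it off and set it down softly, flat on both rails of the wire cooling rack. The plates are hot and coated: never touch one with the fingers, and leave the narrow plate drying where it is; afterwards stand the lifter back on the bench on its blade, clear of heater and rack, and let go.

Things in the scene. Friction and masses are not known exactly. Their poses are not given: they have to be found in the camera images.
- heater: fixed plate heater, a low white box with a flat aluminium top 50 mm above the bench, from x = -75 to +117 mm and 244 mm wide (its y); origin on the bench. An adjustable steel stop bar, 8 mm high, is clamped across the top parallel to y; its face is somewhere from x = +60 to +100 mm (not reported: feel for it). The -x edge is open; plates are pushed towards +x.
- rack: fixed cooling rack of 6 mm steel rod; origin on the bench under its centre. Two rails along its x at y = -41 and +41 mm, tops 34 mm above the bench; their ends (x = -60, +60 mm) turn up to 45 mm high and a plate lies between these. The 76 mm gap between the rails is open above and at both ends, down to cross rods 6 mm high at x = -45 and +45 mm.
- wide_plate: plate to move: loose square glass plate, white coating, 100 x 100 x 4 mm, 0.07 to 0.15 kg; origin at the centre of its underside, z up. Starts flat on the heater with its centre 58 mm to the heater's +y or -y side, edges within 4 degrees of the heater's x and y, its +x edge 3 to 60 mm short of the stop bar. Wider than the gripper opens.
- narrow_plate: another loose plate, 100 mm (its x) x 50 x 4 mm, beside the wide one on the heater, centre 58 mm to the other side; origin at the centre of its underside. To be left where it is.
- lifter: steel lifter, 0.17 kg, standing on its flat blade. Origin on the blade's underside on the centre line, at the front of the heel; x points to the tip. Blade 56 mm wide, 2 mm thick, underside flat from x = -32 to +95 mm; the top tapers from x = +70 mm to a sharp 0.3 mm edge at the tip (+95). Heel: a fold across the blade, 12 mm high, that stops a plate's edge at x = 0.
- lifter_grip (a point): grip point in the middle of the lifter's black handle: 38 mm behind the heel (x = -38 mm) and 63 mm above the blade's underside; same axes as the lifter. The handle leans back 20 degrees, is 14 mm thick along the lifter's y (grip it across this) and 26 mm wide, and runs from 20 to 98 mm above the blade's underside.
- timer: loose bench timer, 70 x 62 x 20 mm, bystander; origin under its centre
- beaker: loose glass beaker, 56 mm across, 70 mm high, bystander; origin under its centre
- petri: loose petri dish, 91 mm across, 16 mm high, bystander; origin under its centre

How it is judged:
By the outcome, as a careful person would: the job done as asked, in the order asked, and still so for the second after the job is handed in, with the robot touching nothing.
It also fails if it takes over 72 s, if anything falls off the work surface, if the arm or the gripper's body presses on something with over 40 N, if the wrist force passes 120 N, or if a joint passes its speed limit or range.

## Robot

A 6-joint arm with a two-finger parallel gripper is mounted at the origin on a cart in front of the work surface, level with it; the furniture and walls round the work are solid. World frame = base frame: x ahead of the robot, y to its left, z up, the work surface at z = 0. Lengths are in m, angles in rad, forces in N, time in s.
With the tool pointing down it reaches from about 0.35 to 0.85 m from the base axis. Payload 8.1 kg.
Tool frame: the origin (TCP) lies between the finger pads; the fingertips stand 17 mm ahead of it and the grasp point (between the pads) lies 2 mm behind it; z points along the fingers, y is the direction in which the jaws open and shut (so a half turn about z gives the same grasp; the last joint's range is limited). The gripper opens to 85 mm and grips with 20 to 120 N. Pads are 22 mm wide; open, the fingers measure 114 mm over their backs; the gripper's body (76 mm by 85 mm) begins 54 mm behind the grasp point. The pads swing forward as they close: fully open they stand 13 mm farther back than shut.
Start: joints at [-1.384, 0.13, 1.488, -0, 1.523, -0.085], TCP at [0.161, -0.578, 0.248] pointing down, gripper open.
Joint ranges: [-2.96, 2.96], [-0.89, 2.26], [0.02, 2.5], [-1.34, 4.48], [0, 2.73], [-2.66, 2.66]. Speed limits (rad/s): [2.39, 2.39, 2.79, 3.14, 3.14, 3.14].

## Interface

Orientations are given as a 3x3 rotation matrix whose columns are the frame's x, y, z axes.
In Python, from station import ctrl gives the robot as it stands.
- The arm moves only by the tool apply_moves, never from a script. Its argument "rows" is a list of rows, each a list of 3 entries, a list of its own where there are three numbers: the shift along the world's x, y, z in m, then the turn about the world's z in degrees, then the finger opening in m, from 0 to 0.0854. In form: [[[tx, ty, tz], turn, gripper], ...]. A call has 1 to 12 rows; each row is the pose to reach, as a shift and turn from the pose measured when the call began; what a row does not reach only later rows make up. A row lasts 1/10 s, in which the tool goes at most 50 mm and 8.59 degrees, less where a joint would pass 70% of its speed; a pose out of reach is approached as far as the arm can. A call with a gripper value outside its range is refused whole. The fingers move at their own pace and stop on an object; "newtons" is the grip in N (left out, the last holds). Time passes only in rows, so rows that repeat a pose let the fingers close. It gives the time, the measured TCP pose, the force and the opening at its end, in the units of the state.
- ctrl.sense(): the state, without advancing time (a new reading comes with each control period).
- ctrl.get_image(name): name is "side" or "top" or "wrist"; returns the picture (420x560x3 uint8, blue, green, red); there is no depth.
- ctrl.camera_info(name): a dict with "fx", "fy", "cx", "cy" (pixels), "dist" ([k1, k2, p1, p2, k3] as OpenCV has them; the pictures are not rectified), "world_to_cam" (4x4, takes a point from world to camera coordinates). Camera axes: x right, y down, z forward; pixel columns grow to the right and rows downward; lengths in m; the calibration is good to about 2 mm. A picture is of the moment at which its call begins: read the wrist's pose just before it. camera_info takes no time and is no camera call; for the wrist camera it gives the pose at the moment of the call.
- ctrl.close_job(): hands the job in, once; it reports no verdict.
Trained networks look in the newest picture that a camera, given by its name, has taken for a name from the list of things; names that differ only in an ending like _2 or _b are one class to them, and where a whole thing is asked for, a point or a joint stands for the part that bears it (a point fixed in the world has none). Each returns a list of dicts, best first, with "p" (0 to 1); they miss things now and then, are a little off and sometimes report something else, mostly with a low value. They report only what shows in the picture. A call takes as long as a camera call.
- ctrl.spot_in(thing, camera): "uv" ([column, row] in pixels, amid what is visible of it).
The state is a dict: "time": time; "qpos": joint angles; "qd": joint speeds; "tau": joint torques, N m; "position": TCP position; "orientation": TCP orientation; "force": force on the tool from outside, world axes, zero at the start; "ft_torque": the same for the moment, N m; "finger_gap": opening from 0.0 (shut) to 1.0 (fully open).
Only numpy, scipy, OpenCV 4.12 (cv2) and the standard library are available. Lean on these libraries where they do the work, as an engineer would, in place of code of your own. Each camera call takes 0.05 s, during which the arm holds its last target. There are 200 camera calls.

## Working session

There is one attempt and no reset: what is moved stays moved. The work goes in short steps, Python scripts to look and compute and a tool call to move; the robot and the scene stay as the last step left them, time stands still between calls to the robot, and variables do not carry over. Pictures are saved under pics/ and viewed, about 8 in all and at most 12, crops included, and the job is handed in when it is done.

Besides the shell and the picture viewer there is one more tool, called after "Request:" by a JSON object that holds its "api" and its "payload", one argument or row to a line. apply_moves: Moves the arm, as the interface text tells. Its arguments: {"type":"object","properties":{"rows":{"type":"array","items":{"type":"array"}},"newtons":{"type":"number"}},"required":["rows"]}

```bash
mkdir -p pics; ls
cat > h.py <<'E'
import numpy as np, cv2
from station import ctrl
def cam(n):
    c=ctrl.camera_info(n); K=np.array([[c['fx'],0,c['cx']],[0,c['fy'],c['cy']],[0,0,1.]]); return K,np.array(c['dist'],float),np.array(c['world_to_cam'])
def ray(n,uv,z,C=None):
    K,d,T=C or cam(n); p=cv2.undistortPoints(np.array(uv,float).reshape(-1,1,2),K,d).reshape(-1,2)
    R=T[:3,:3];o=-R.T@T[:3,3]; D=np.c_[p,np.ones(len(p))]@R
    return o+D*((z-o[2])/D[:,2])[:,None]
def proj(n,P,C=None):
    K,d,T=C or cam(n); return cv2.projectPoints(np.array(P,float).reshape(-1,3),cv2.Rodrigues(T[:3,:3])[0],T[:3,3],K,d)[0].reshape(-1,2)
E
python3 - <<'E'
from h import *
np.set_printoptions(precision=3,suppress=True)
s=ctrl.sense(); print(s['time'],s['position'],s['orientation'],s['force'])
ims=[ctrl.get_image(n) for n in('top','side')]
for n,i in zip(('top','side'),ims): cv2.imwrite(f'pics/{n}0.png',i)
for n in('top','side'):
    K,d,T=cam(n); print(n,K[0,0],-T[:3,:3].T@T[:3,3],T[2,:3])
    for t in 'heater rack wide_plate narrow_plate lifter lifter_grip timer beaker petri'.split():
        print(n,t,[(np.round(r['uv']),round(r['p'],2)) for r in ctrl.spot_in(t,n)[:2]])
E
```

```text
pics
0.0 [ 0.161 -0.577  0.247] [[ 0.963  0.268 -0.   ]
 [ 0.268 -0.963  0.002]
 [ 0.    -0.002 -1.   ]] [-0.531 -0.192 -0.215]
top 486.97803270737353 [ 0.375 -0.007  1.164] [ 0.194 -0.013 -0.981]
top heater [(array([208., 215.]), 0.71)]
top rack [(array([322., 235.]), 0.62)]
top wide_plate [(array([215., 241.]), 0.59)]
top narrow_plate [(array([228., 195.]), 0.9)]
top lifter [(array([341., 295.]), 0.68)]
top lifter_grip [(array([340., 293.]), 0.93)]
top timer []
top beaker [(array([288., 133.]), 0.59)]
top petri [(array([349., 156.]), 0.83)]
side 545.6325576312286 [ 1.156 -0.72   1.036] [-0.443  0.535 -0.72 ]
side heater [(array([323., 203.]), 0.78)]
side rack [(array([259., 267.]), 0.82)]
side wide_plate [(array([294., 187.]), 0.87)]
side narrow_plate [(array([326., 215.]), 0.89)]
side lifter [(array([189., 235.]), 0.8), (array([281., 321.]), 0.48)]
side lifter_grip []
side timer []
side beaker [(array([337., 281.]), 0.67)]
side petri [(array([280., 320.]), 0.78)]
```

View pics/top0.png

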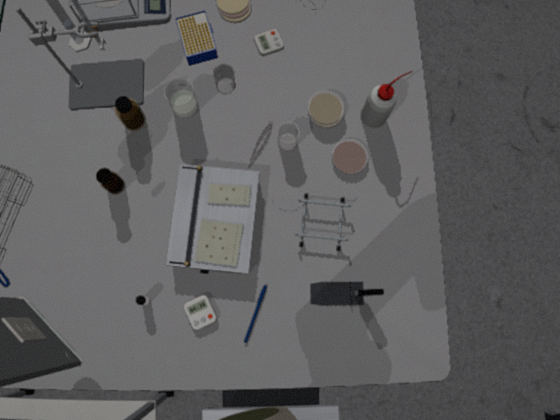

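View pics/side0.png

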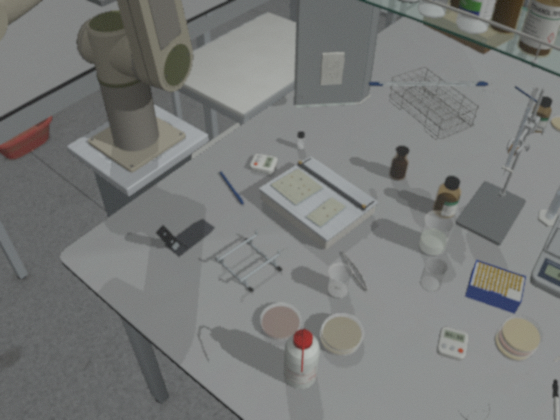

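Top view shows the heater at (213,218), its stop bar at left, towards +y. The wide plate is at (219,242), the narrow one at (228,195), the rack at (325,222), and the lifter's blade at (335,293) points left. I'll enlarge this for corners.

Run:
```python
from h import *
np.set_printoptions(precision=3,suppress=True)
a=cv2.imread('pics/top0.png')[158:320,162:392]
a=cv2.convertScaleAbs(a,alpha=1.5)
cv2.imwrite('pics/c.png',cv2.resize(a,None,fx=3.4,fy=3.4,interpolation=cv2.INTER_CUBIC))
for t,uv,z in [('wide',(219,242),.054),('narrow',(229,195),.054),('rack',(325,220),.034),('lifter blade',(335,293),.002),('grip',(371,292),.063),('heaterTL',(179,166),.05),('TR',(260,171),.05),('BR',(249,272),.05),('BL',(168,263),.05)]:
    print(t,ray('top',uv,z)[0])
```

```text
wide [0.534 0.106 0.054]
narrow [0.645 0.082 0.054]
rack [ 0.583 -0.143  0.034]
lifter blade [ 0.412 -0.163  0.002]
grip [ 0.41  -0.237  0.063]
heaterTL [0.72  0.201 0.05 ]
TR [0.702 0.008 0.05 ]
BR [0.464 0.038 0.05 ]
BL [0.489 0.224 0.05 ]
```

View pics/c.png

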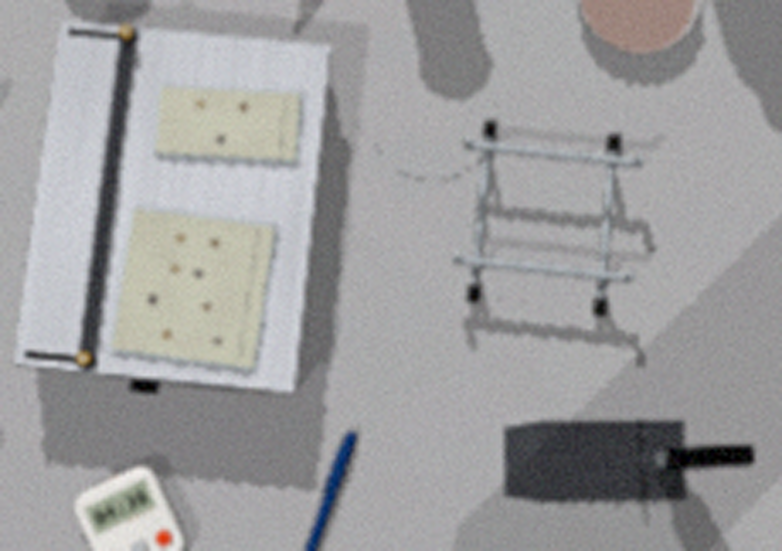

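Request:
{"api": "apply_moves", "payload": {
  "rows": [
    [[0.026,0.036,0.01],8,0.0854],
    [[0.052,0.072,0.02],16,0.0854],
    [[0.078,0.108,0.03],24,0.0854],
    [[0.104,0.144,0.04],32,0.0854],
    [[0.13,0.18,0.05],40,0.0854],
    [[0.156,0.216,0.05],48,0.0854],
    [[0.182,0.252,0.05],56,0.0854],
    [[0.208,0.288,0.05],64,0.0854],
    [[0.234,0.324,0.05],72,0.0854],
    [[0.25,0.345,0.05],75,0.0854],
    [[0.25,0.345,0.05],75,0.0854],
    [[0.25,0.345,0.05],75,0.0854]
  ]
}}

```text
time: 2.2
position: [0.4113, -0.2327, 0.2984]
orientation: [[-0.011, 1.0, -0.0], [1.0, 0.011, -0.0], [-0.0, -0.0, -1.0]]
force: [-0.4, 0.1, -0.2]
finger_gap: 0.998
```

Run:
```python
from h import *
np.set_printoptions(precision=3,suppress=True)
s=ctrl.sense(); print(s['time'],s['position'],s['orientation'],s['qpos'],s['force'])
K,d,T=cam('wrist'); print(K[0,0],-T[:3,:3].T@T[:3,3],T[:3,:3])
i=ctrl.get_image('wrist'); cv2.imwrite('pics/w1.png',i)
for t in ['lifter','lifter_grip']: print(t,ctrl.spot_in(t,'wrist')[:2])
```

```text
2.2 [ 0.411 -0.233  0.298] [[-0.011  1.    -0.   ]
 [ 1.     0.011 -0.   ]
 [-0.    -0.    -1.   ]] [-0.623 -0.236  1.751 -0.     1.626 -0.634] [-0.388  0.057 -0.219]
291.4869097298679 [ 0.409 -0.16   0.425] [[ 1.     0.01   0.001]
 [ 0.009 -0.958  0.285]
 [ 0.004 -0.285 -0.959]]
lifter [{'uv': [280.2, 128.6], 'p': 0.68}]
lifter_grip [{'uv': [279.6, 130.8], 'p': 0.57}]
```

View pics/w1.png

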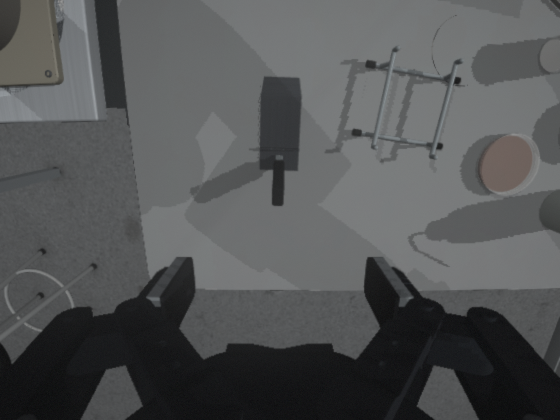

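The wrist view shows the lifter's blade with its tip edge at (264,77)-(299,78), its rear at (260,169)-(298,169) and its handle top near (278,203). The rack's rails run (395,50)-(375,148) and (458,63)-(434,156). Next I work out poses.

Run:
```python
from h import *
np.set_printoptions(precision=4,suppress=True)
W=cam('wrist')
c=lambda p:(162+p[0]/3.4-.35,158+p[1]/3.4-.35)
print('blade wrist',ray('wrist',[(264,77),(299,78),(260,169),(298,169)],.001,W))
print('blade top',ray('top',[c(p) for p in [(505,429),(505,498),(684,422),(684,499)]],.001))
print('handle top wrist',ray('wrist',[(278,203)],.098,W),'top',ray('top',[c((750,455))],.096))
print('rails wrist',ray('wrist',[(395,50),(375,148),(458,63),(434,156)],.04,W))
print('rails top',ray('top',[c(p) for p in [(468,145),(638,162),(460,260),(630,278)]],.04))
print('heater',ray('top',[c(p) for p in [(63,22),(330,45),(295,390),(17,363)]],.05))
print('bar face',ray('top',[c(p) for p in [(134,35),(97,355)]],.058))
print('wide',ray('top',[c(p) for p in [(136,208),(276,225),(254,372),(113,352)]],.054))
print('wide side-edge',ray('top',[c(p) for p in [(136,208),(276,225),(254,372),(113,352)]],.052))
print('narrow',ray('top',[c(p) for p in [(160,88),(301,96),(297,165),(155,158)]],.054))
```

```text
blade wrist [[ 0.3881 -0.103   0.001 ]
 [ 0.4355 -0.1039  0.001 ]
 [ 0.3815 -0.2284  0.001 ]
 [ 0.437  -0.2281  0.001 ]]
blade top [[ 0.4357 -0.1048  0.001 ]
 [ 0.3879 -0.103   0.001 ]
 [ 0.4366 -0.2312  0.001 ]
 [ 0.383  -0.2283  0.001 ]]
handle top wrist [[ 0.4083 -0.2527  0.098 ]] top [[ 0.4089 -0.2548  0.096 ]]
rails wrist [[ 0.5491 -0.0749  0.04  ]
 [ 0.5347 -0.1932  0.04  ]
 [ 0.6304 -0.0868  0.04  ]
 [ 0.6155 -0.2024  0.04  ]]
rails top [[ 0.631  -0.0837  0.04  ]
 [ 0.6159 -0.2021  0.04  ]
 [ 0.5501 -0.0752  0.04  ]
 [ 0.5344 -0.1919  0.04  ]]
heater [[0.7249 0.1985 0.05  ]
 [0.7029 0.0107 0.05  ]
 [0.4631 0.0394 0.05  ]
 [0.4856 0.2274 0.05  ]]
bar face [[0.7115 0.147  0.058 ]
 [0.489  0.1715 0.058 ]]
wide [[0.5895 0.1457 0.054 ]
 [0.5753 0.0501 0.054 ]
 [0.4755 0.0665 0.054 ]
 [0.4912 0.1614 0.054 ]]
wide side-edge [[0.5899 0.146  0.052 ]
 [0.5757 0.0502 0.052 ]
 [0.4757 0.0666 0.052 ]
 [0.4914 0.1617 0.052 ]]
narrow [[0.6738 0.1293 0.054 ]
 [0.6655 0.0315 0.054 ]
 [0.6167 0.0351 0.054 ]
 [0.6242 0.1327 0.054 ]]
```

Wrist and top views agree within about 2 mm, and the sizes check out. I'll grasp the lifter.

Request:
{"api": "apply_moves", "payload": {
  "rows": [
    [[-0.002,-0.004,-0.04],-1.5,0.0854],
    [[-0.002,-0.004,-0.08],-1.5,0.0854],
    [[-0.002,-0.004,-0.12],-1.5,0.06],
    [[-0.002,-0.004,-0.16],-1.5,0.05],
    [[-0.002,-0.004,-0.19],-1.5,0.05],
    [[-0.002,-0.004,-0.215],-1.5,0.05],
    [[-0.002,-0.004,-0.237],-1.5,0.05],
    [[-0.002,-0.004,-0.237],-1.5,0.05],
    [[-0.002,-0.004,-0.237],-1.5,0.03],
    [[-0.002,-0.004,-0.237],-1.5,0.02],
    [[-0.002,-0.004,-0.237],-1.5,0.015],
    [[-0.002,-0.004,-0.237],-1.5,0.012]
  ],
  "newtons": 25
}}

```text
time: 3.55
position: [0.4096, -0.2388, 0.063]
orientation: [[0.018, 1.0, 0.002], [1.0, -0.018, -0.002], [-0.002, 0.002, -1.0]]
force: [-1.4, -1.4, 4.9]
finger_gap: 0.158
```

Request:
{"api": "apply_moves", "payload": {
  "rows": [
    [[0,0,0],0,0.008],
    [[0,0,0],0,0.004],
    [[0,0,0],0,0.0],
    [[0,0,0],0,0.0],
    [[0,0,0],0,0.0]
  ],
  "newtons": 90
}}

```text
time: 4.05
position: [0.4097, -0.2388, 0.0631]
orientation: [[0.018, 1.0, 0.002], [1.0, -0.018, -0.002], [-0.002, 0.002, -1.0]]
force: [0.1, 0.2, 2.9]
finger_gap: 0.153
```

Request:
{"api": "apply_moves", "payload": {
  "rows": [
    [[0,0,0.02],0,0.0],
    [[0,0,0.05],0,0.0],
    [[0,0,0.09],0,0.0],
    [[0.02,0.025,0.1],-2,0.0],
    [[0.04,0.055,0.1],-4,0.0],
    [[0.06,0.085,0.1],-5.8,0.0],
    [[0.08,0.115,0.1],-5.8,0.0],
    [[0.1,0.14,0.1],-5.8,0.0],
    [[0.1,0.15,0.08],-5.8,0.0],
    [[0.1,0.15,0.08],-5.8,0.0],
    [[0.1,0.15,0.08],-5.8,0.0],
    [[0.1,0.15,0.08],-5.8,0.0]
  ],
  "newtons": 110
}}

```text
time: 5.25
position: [0.5095, -0.0896, 0.1436]
orientation: [[0.12, 0.993, 0.002], [0.993, -0.12, -0.003], [-0.003, 0.002, -1.0]]
force: [-0.3, 0.5, -2.2]
finger_gap: 0.149
```

Run:
```python
from h import *
np.set_printoptions(precision=4,suppress=True)
s=ctrl.sense(); print(s['time'],s['position'],s['orientation'],s['force'],s['ft_torque'])
W=cam('wrist'); np.savez('w2.npz',K=W[0],d=W[1],T=W[2])
i=ctrl.get_image('wrist'); j=ctrl.get_image('top'); cv2.imwrite('pics/w2.png',i);cv2.imwrite('pics/top2.png',j)
a=cv2.resize(i[0:250,140:440],None,fx=2.6,fy=2.4,interpolation=cv2.INTER_CUBIC)
cv2.imwrite('pics/w2c.png',a)
```

```text
5.25 [ 0.5095 -0.0896  0.1436] [[ 0.1199  0.9928  0.0021]
 [ 0.9928 -0.1199 -0.0028]
 [-0.0025  0.0024 -1.    ]] [-0.3448  0.484  -2.1723] [-0.1029 -0.0341 -0.0067]
```

View pics/w2c.png

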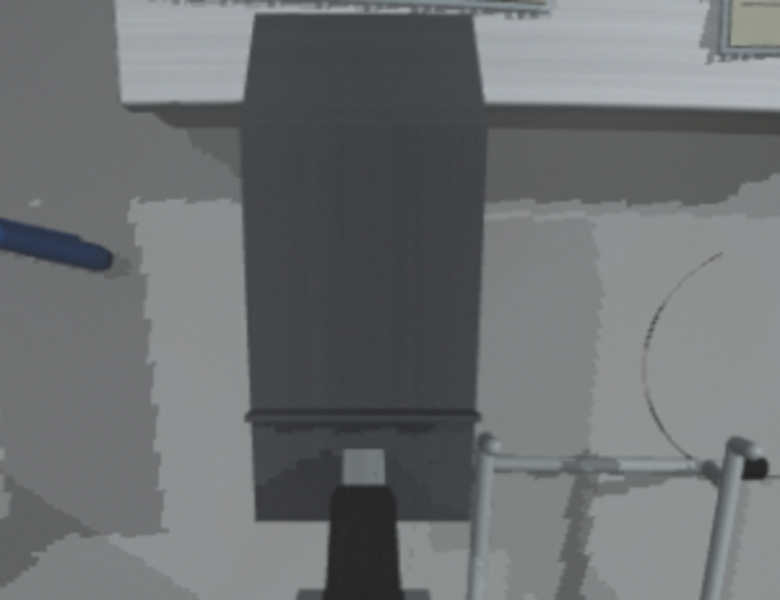

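The crop shows the blade tip at (255,14)-(472,16), the heel line at (248,414)-(480,414), and the wide plate's near edge from about (150,0) to (549,12).

Run:
```python
from h import *
np.set_printoptions(precision=4,suppress=True)
f=np.load('w2.npz');W=(f['K'],f['d'],f['T'])
c=lambda p:(140+(p[0]+.5)/2.6-.5,(p[1]+.5)/2.4-.5)
r=lambda P,z:ray('wrist',[c(p) for p in P],z,W)
u=np.array([.1184,.993,0]);v=np.array([-.993,.1184,0]);O=np.array([.5919,.0995,0])
for n,P,z in [('tip',[(255,14),(472,16)],.081),('heel',[(248,412),(480,412)],.0925),('plate',[(150,0),(549,12)],.052),('heater edge',[(122,103),(780,107)],.05)]:
    q=r(P,z); print(n,q,'heater u,v',(q-O)@u,(q-O)@v)
s=np.array([.5095,-.0896,0]);print('tcp',(s-O)@u,(s-O)@v)
```

```text
tip [[0.5016 0.0496 0.081 ]
 [0.5491 0.0435 0.081 ]] heater u,v [-0.0602 -0.0607] [0.0838 0.0358]
heel [[ 0.4869 -0.0437  0.0925]
 [ 0.5413 -0.0503  0.0925]] heater u,v [-0.1546 -0.1548] [0.0873 0.0326]
plate [[0.4732 0.067  0.052 ]
 [0.5738 0.0517 0.052 ]] heater u,v [-0.0463 -0.0496] [0.114  0.0123]
heater edge [[0.4607 0.0426 0.05  ]
 [0.635  0.0217 0.05  ]] heater u,v [-0.0721 -0.0721] [ 0.1236 -0.052 ]
tcp -0.19753246 0.05943376000000003
```

Request:
{"api": "apply_moves", "payload": {
  "rows": [
    [[0,0,-0.015],0,0.0],
    [[0,0,-0.024],0,0.0],
    [[0,0,-0.027],0,0.0],
    [[0,0,-0.0285],0,0.0],
    [[0,0,-0.0285],0,0.0],
    [[0,0,-0.0285],0,0.0]
  ]
}}

```text
time: 5.95
position: [0.5101, -0.0898, 0.1157]
orientation: [[0.12, 0.993, 0.004], [0.993, -0.12, -0.003], [-0.003, 0.004, -1.0]]
force: [-0.8, -0.5, -1.2]
finger_gap: 0.15
```

Request:
{"api": "apply_moves", "payload": {
  "rows": [
    [[0,0,-0.0005],0,0.0],
    [[0,0,-0.001],0,0.0],
    [[0,0,-0.0015],0,0.0],
    [[0,0,-0.0015],0,0.0]
  ]
}}

```text
time: 6.35
position: [0.5101, -0.0898, 0.1142]
orientation: [[0.12, 0.993, 0.003], [0.993, -0.12, -0.003], [-0.003, 0.004, -1.0]]
force: [0.5, -0.5, -2.2]
finger_gap: 0.152
```

Request:
{"api": "apply_moves", "payload": {
  "rows": [
    [[0,0,-0.0004],0,0.0],
    [[0,0,-0.0008],0,0.0],
    [[0,0,-0.0008],0,0.0]
  ]
}}

```text
time: 6.65
position: [0.5101, -0.0898, 0.1134]
orientation: [[0.12, 0.993, 0.004], [0.993, -0.12, -0.003], [-0.003, 0.004, -1.0]]
force: [-0.2, 0.3, -1.3]
finger_gap: 0.148
```

Request:
{"api": "apply_moves", "payload": {
  "rows": [
    [[0,0,-0.0004],0,0.0],
    [[0,0,-0.0007],0,0.0],
    [[0,0,-0.0007],0,0.0]
  ]
}}

```text
time: 6.95
position: [0.5103, -0.0899, 0.113]
orientation: [[0.12, 0.993, 0.004], [0.993, -0.12, -0.003], [-0.003, 0.004, -1.0]]
force: [-1.0, -1.6, 1.6]
finger_gap: 0.147
```

Contact at TCP z 0.113, as predicted. Now I slide forward gently.

Request:
{"api": "apply_moves", "payload": {
  "rows": [
    [[0.0004,0.003,-0.0001],0,0.0],
    [[0.0007,0.006,-0.0002],0,0.0],
    [[0.0011,0.009,-0.0002],0,0.0],
    [[0.0014,0.012,-0.0002],0,0.0],
    [[0.0018,0.015,-0.0002],0,0.0],
    [[0.0022,0.018,-0.0002],0,0.0]
  ]
}}

```text
time: 7.55
position: [0.5127, -0.0717, 0.113]
orientation: [[0.12, 0.993, 0.004], [0.993, -0.12, -0.003], [-0.003, 0.005, -1.0]]
force: [0.4, -2.9, 2.6]
finger_gap: 0.153
```

```bash
cat > see.py <<'E'
from h import *
import sys
np.set_printoptions(precision=4,suppress=True)
s=ctrl.sense(); print(s['time'],s['position'],s['orientation'][:,2],s['force'],s['ft_torque'])
n=sys.argv[1]; x0,y0,x1,y1,f=map(float,sys.argv[3:8]); x0,y0,x1,y1=map(int,(x0,y0,x1,y1))
i=ctrl.get_image(sys.argv[2]); cv2.imwrite(f'pics/{n}_full.png',i)
cv2.imwrite(f'pics/{n}.png',cv2.convertScaleAbs(cv2.resize(i[y0:y1,x0:x1],None,fx=f,fy=f,interpolation=cv2.INTER_CUBIC),alpha=1.3))
E
python3 see.py s3 side 150 130 400 310 3.1
```

```text
7.55 [ 0.5127 -0.0717  0.113 ] [ 0.0043 -0.0035 -1.    ] [ 0.3812 -2.8943  2.5695] [-0.1743  0.0897 -0.009 ]
```

View pics/s3.png

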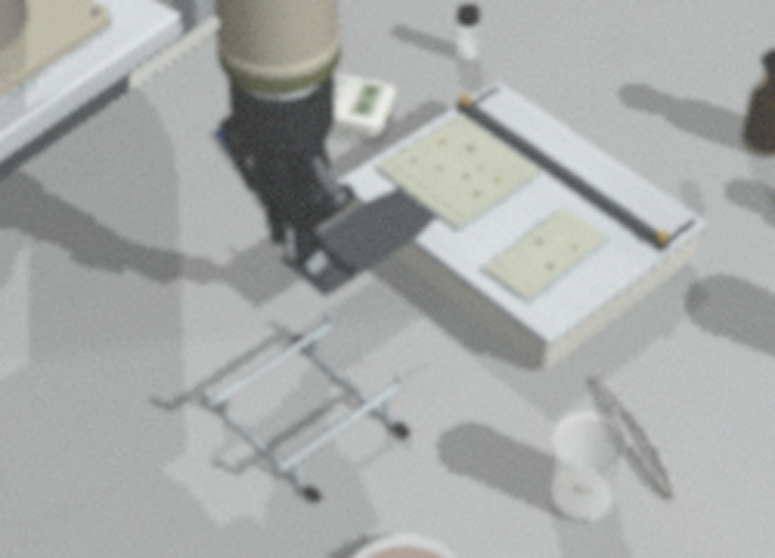

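The side view shows the blade tip at the wide plate's near edge (430,210), with the plate flat and still short of the bar.

Request:
{"api": "apply_moves", "payload": {
  "rows": [
    [[0.0006,0.005,0],0,0.0],
    [[0.0012,0.01,0],0,0.0],
    [[0.0018,0.015,0],0,0.0],
    [[0.0024,0.02,0],0,0.0]
  ]
}}

```text
time: 8.0
position: [0.5152, -0.0509, 0.1131]
orientation: [[0.12, 0.993, 0.004], [0.993, -0.12, -0.003], [-0.003, 0.005, -1.0]]
force: [-0.3, -3.7, 2.9]
finger_gap: 0.149
```

Request:
{"api": "apply_moves", "payload": {
  "rows": [
    [[0.0006,0.005,0],0,0.0],
    [[0.0012,0.01,0],0,0.0],
    [[0.0018,0.015,0],0,0.0],
    [[0.0024,0.02,0],0,0.0]
  ]
}}

```text
time: 8.4
position: [0.5177, -0.0305, 0.1132]
orientation: [[0.12, 0.993, 0.005], [0.993, -0.12, -0.003], [-0.003, 0.005, -1.0]]
force: [-0.9, -3.4, 4.3]
finger_gap: 0.149
```

```bash
python3 see.py s4 side 230 130 400 260 4.5
```

```text
8.4 [ 0.5177 -0.0305  0.1132] [ 0.0046 -0.0033 -1.    ] [-0.9479 -3.3898  4.2842] [-0.4015  0.1822  0.0286]
```

View pics/s4.png

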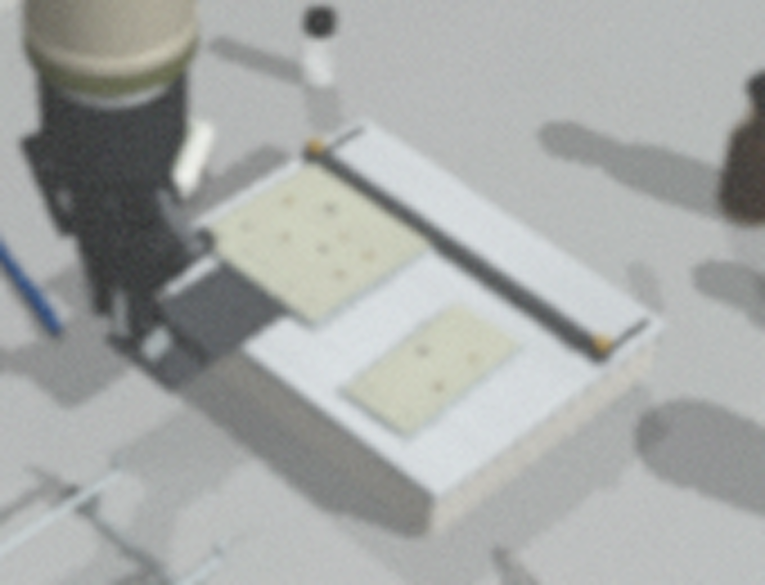

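The plate's front edge is now at the bar, from (320,160) to (430,245), and the blade is going in under it. I continue towards the heel, watching the forces.

Request:
{"api": "apply_moves", "payload": {
  "rows": [
    [[0.0006,0.005,0],0,0.0],
    [[0.0012,0.01,0],0,0.0],
    [[0.0018,0.015,0],0,0.0],
    [[0.0024,0.02,0],0,0.0]
  ]
}}

```text
time: 8.85
position: [0.5202, -0.0095, 0.1132]
orientation: [[0.12, 0.993, 0.005], [0.993, -0.12, -0.003], [-0.002, 0.005, -1.0]]
force: [-0.4, -3.8, 5.7]
finger_gap: 0.145
```

Request:
{"api": "apply_moves", "payload": {
  "rows": [
    [[0.0006,0.005,0],0,0.0],
    [[0.0012,0.01,0],0,0.0],
    [[0.0018,0.015,0],0,0.0],
    [[0.0024,0.02,0],0,0.0]
  ]
}}

```text
time: 9.25
position: [0.5227, 0.0109, 0.1132]
orientation: [[0.12, 0.993, 0.005], [0.993, -0.12, -0.003], [-0.002, 0.005, -1.0]]
force: [0.1, -2.9, 4.1]
finger_gap: 0.146
```

```bash
python3 see.py s5 wrist 130 0 430 220 2.6; cp pics/s5.png pics/w5.png
```

```text
9.25 [0.5227 0.0109 0.1132] [ 0.0047 -0.003  -1.    ] [ 0.0563 -2.9234  4.1427] [-0.5417  0.2753 -0.0094]
```

View pics/w5.png

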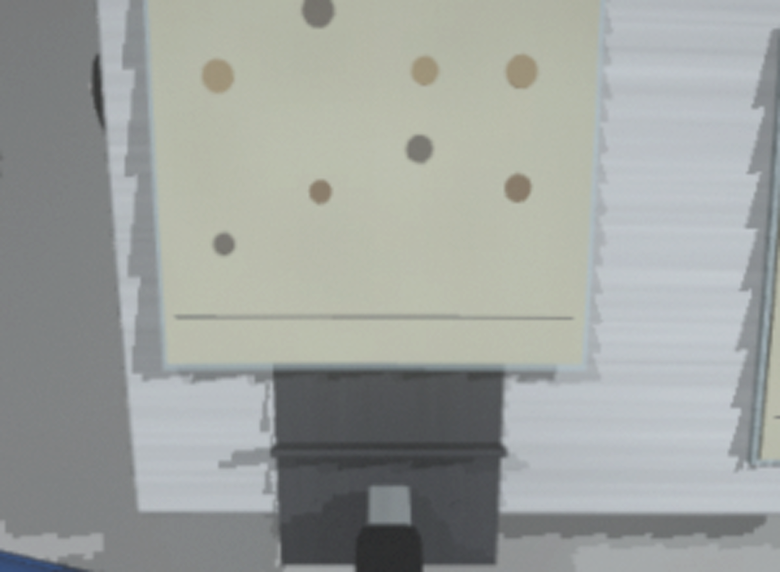

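The plate is square to the heel, its edge at row 370 and the heel at row 450, so about 18 mm remain. Lateral offset is about 3 mm. I advance, then feel for the stop.

Request:
{"api": "apply_moves", "payload": {
  "rows": [
    [[0.0005,0.004,0],0,0.0],
    [[0.001,0.008,0],0,0.0],
    [[0.0014,0.012,0],0,0.0],
    [[0.0016,0.013,0],0,0.0]
  ]
}}

```text
time: 9.7
position: [0.5244, 0.025, 0.1132]
orientation: [[0.119, 0.993, 0.005], [0.993, -0.119, -0.002], [-0.002, 0.005, -1.0]]
force: [-0.5, -4.1, 4.6]
finger_gap: 0.151
```

Request:
{"api": "apply_moves", "payload": {
  "rows": [
    [[0.0001,0.001,0],0,0.0],
    [[0.0002,0.002,0],0,0.0],
    [[0.0002,0.002,0],0,0.0]
  ]
}}

```text
time: 10.0
position: [0.5246, 0.0271, 0.1132]
orientation: [[0.119, 0.993, 0.005], [0.993, -0.119, -0.002], [-0.002, 0.005, -1.0]]
force: [-0.4, -2.6, 5.2]
finger_gap: 0.152
```

Request:
{"api": "apply_moves", "payload": {
  "rows": [
    [[0.0001,0.001,0],0,0.0],
    [[0.0001,0.001,0],0,0.0]
  ]
}}

```text
time: 10.2
position: [0.5246, 0.0282, 0.1132]
orientation: [[0.119, 0.993, 0.005], [0.993, -0.119, -0.002], [-0.001, 0.005, -1.0]]
force: [0.2, -2.1, 4.7]
finger_gap: 0.153
```

Request:
{"api": "apply_moves", "payload": {
  "rows": [
    [[0.0001,0.001,0],0,0.0],
    [[0.0001,0.001,0],0,0.0]
  ]
}}

```text
time: 10.4
position: [0.5247, 0.0288, 0.1132]
orientation: [[0.12, 0.993, 0.005], [0.993, -0.12, -0.003], [-0.002, 0.005, -1.0]]
force: [-0.7, -6.2, 5.8]
finger_gap: 0.147
```

Request:
{"api": "apply_moves", "payload": {
  "rows": [
    [[0.0001,0.001,0],0,0.0],
    [[0.0001,0.001,0],0,0.0]
  ]
}}

```text
time: 10.6
position: [0.5247, 0.0288, 0.1132]
orientation: [[0.12, 0.993, 0.004], [0.993, -0.12, -0.005], [-0.004, 0.005, -1.0]]
force: [-1.6, -9.1, 5.9]
finger_gap: 0.151
```

```bash
python3 see.py w6 wrist 170 90 370 230 3.8
```

```text
10.6 [0.5247 0.0288 0.1132] [ 0.0042 -0.0045 -1.    ] [-1.615  -9.1121  5.8614] [-1.1759  0.3273  0.0477]
```

View pics/w6.png

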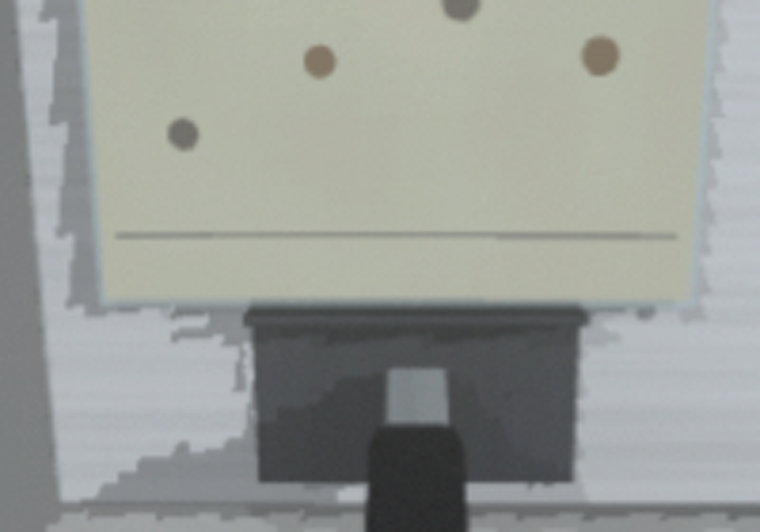

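The heel is against the plate edge. Force along the slide rose from about 2.5 to 9 N, which is gentle contact. I relieve it and lift.

Request:
{"api": "apply_moves", "payload": {
  "rows": [
    [[0,-0.0003,0.0003],0,0.0],
    [[0,-0.0004,0.001],0,0.0],
    [[0,-0.0004,0.003],0,0.0],
    [[0,-0.0004,0.006],0,0.0],
    [[0,-0.0004,0.01],0,0.0],
    [[0,-0.0004,0.016],0,0.0],
    [[0,-0.0004,0.023],0,0.0],
    [[0,-0.0004,0.031],0,0.0],
    [[0,-0.0004,0.038],0,0.0],
    [[0,-0.0004,0.043],0,0.0],
    [[0,-0.0004,0.045],0,0.0],
    [[0,-0.0004,0.045],0,0.0]
  ]
}}

```text
time: 11.85
position: [0.5249, 0.0284, 0.1587]
orientation: [[0.12, 0.993, 0.005], [0.993, -0.12, -0.004], [-0.004, 0.005, -1.0]]
force: [1.0, -1.1, -2.2]
finger_gap: 0.149
```

```bash
python3 see.py w7 wrist 150 60 390 230 3.3
```

```text
11.85 [0.5249 0.0284 0.1587] [ 0.0049 -0.0044 -1.    ] [ 0.964  -1.0998 -2.1849] [-0.1016  0.0183 -0.0263]
```

View pics/w7.png

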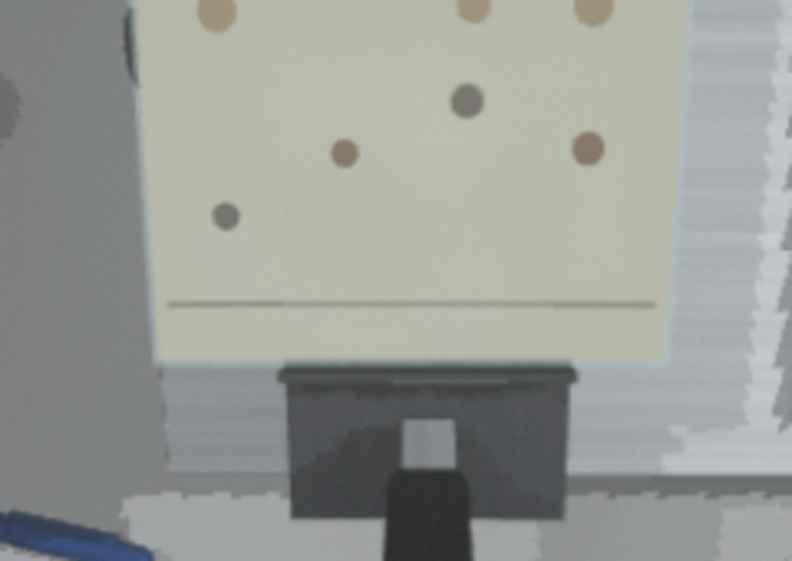

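The plate rides squarely on the blade with its edge at the heel. I carry it slowly to the rack.

Request:
{"api": "apply_moves", "payload": {
  "rows": [
    [[0.0004,-0.002,0],0,0.0],
    [[0.0011,-0.0059,0],0,0.0],
    [[0.0024,-0.0128,0],0,0.0],
    [[0.004,-0.0216,0],0,0.0],
    [[0.006,-0.0324,0],0,0.0],
    [[0.0082,-0.0442,0],0,0.0],
    [[0.0104,-0.056,0],0,0.0],
    [[0.0124,-0.0668,0],0,0.0],
    [[0.014,-0.0756,0],0,0.0],
    [[0.0153,-0.0825,0],0,0.0],
    [[0.0158,-0.0854,0],0,0.0],
    [[0.016,-0.0863,0],0,0.0]
  ]
}}

```text
time: 13.1
position: [0.5407, -0.0582, 0.1582]
orientation: [[0.12, 0.993, 0.004], [0.993, -0.12, -0.004], [-0.004, 0.005, -1.0]]
force: [0.2, 0.0, -2.2]
finger_gap: 0.146
```

Request:
{"api": "apply_moves", "payload": {
  "rows": [
    [[0.0004,-0.002,0],0,0.0],
    [[0.0011,-0.0059,0],0,0.0],
    [[0.0024,-0.0128,0],0,0.0],
    [[0.004,-0.0216,0],0,0.0],
    [[0.006,-0.0324,0],0,0.0],
    [[0.0082,-0.0442,0],0,0.0],
    [[0.0104,-0.056,0],0,0.0],
    [[0.0124,-0.0668,0],0,0.0],
    [[0.014,-0.0756,0],0,0.0],
    [[0.0153,-0.0825,0],0,0.0],
    [[0.0158,-0.0854,0],0,0.0],
    [[0.016,-0.0863,0],0,0.0]
  ]
}}

```text
time: 14.3
position: [0.5567, -0.1447, 0.1581]
orientation: [[0.121, 0.993, 0.004], [0.993, -0.121, -0.004], [-0.004, 0.005, -1.0]]
force: [0.3, 0.2, -2.1]
finger_gap: 0.151
```

Request:
{"api": "apply_moves", "payload": {
  "rows": [
    [[0.0004,-0.002,0],0,0.0],
    [[0.0011,-0.0059,0],0,0.0],
    [[0.0024,-0.0128,0],-0.1,0.0],
    [[0.004,-0.0216,0],-0.2,0.0],
    [[0.006,-0.0324,0],-0.3,0.0],
    [[0.0082,-0.0442,0],-0.4,0.0],
    [[0.0104,-0.056,0],-0.4,0.0],
    [[0.0124,-0.0668,0],-0.4,0.0],
    [[0.014,-0.0756,0],-0.4,0.0],
    [[0.0153,-0.0825,0],-0.4,0.0],
    [[0.0158,-0.0854,0],-0.4,0.0],
    [[0.016,-0.0863,0],-0.4,0.0]
  ]
}}

```text
time: 15.5
position: [0.5727, -0.2313, 0.158]
orientation: [[0.128, 0.992, 0.004], [0.992, -0.128, -0.004], [-0.004, 0.004, -1.0]]
force: [0.2, 0.0, -2.3]
finger_gap: 0.149
```

```bash
python3 see.py w8 wrist 130 0 450 230 2.4
```

```text
15.5 [ 0.5727 -0.2313  0.158 ] [ 0.0038 -0.0041 -1.    ] [ 0.2288  0.0407 -2.278 ] [-0.1299  0.0456 -0.0345]
```

View pics/w8.png

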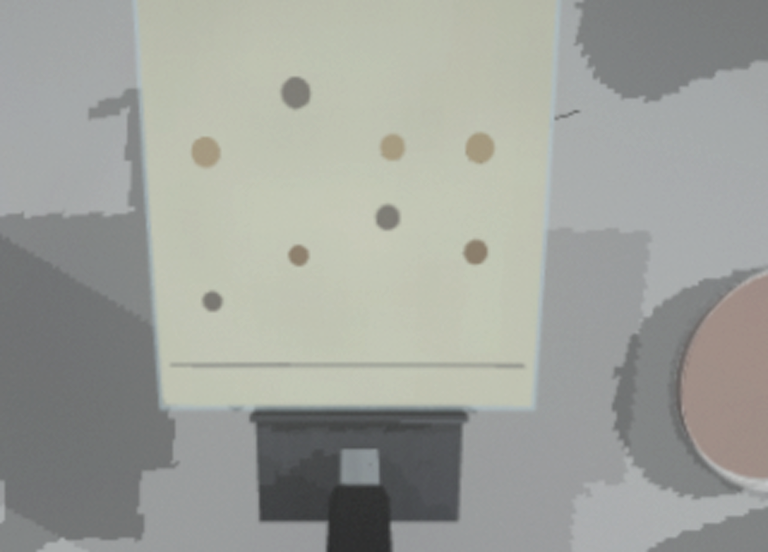

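The plate fully hides the rack, as it should when centred. Its near corners are at crop (162,408) and (535,408), which I'll check against the rack pose.

Run:
```python
from h import *
np.set_printoptions(precision=4,suppress=True)
c=lambda p:(130+(p[0]+.5)/2.4-.5,(p[1]+.5)/2.4-.5)
q=ray('wrist',[c((162,406)),c((535,406))],.1005); print(q)
u=np.array([.127,.992,0]);v=np.array([-.992,.127,0]);m=q.mean(0)+.05*u
R=np.array([.5826,-.1388,m[2]]); print('plate centre rel rack',(m-R)@u,(m-R)@v, 'yaw',np.degrees(np.arctan2(q[1,1]-q[0,1],q[1,0]-q[0,0])), np.linalg.norm(q[1]-q[0]))
```

```text
[[ 0.5258 -0.1813  0.1005]
 [ 0.6238 -0.1941  0.1005]]
plate centre rel rack 0.000541977328245005 0.001530648674325082 yaw -7.437801381333119 0.09889899994283108
```

Centred within 1.5 mm and 0.2°. I lower it.

Request:
{"api": "apply_moves", "payload": {
  "rows": [
    [[0,0,-0.002],0,0.0],
    [[0,0,-0.006],0,0.0],
    [[0,0,-0.012],0,0.0],
    [[0,0,-0.02],0,0.0],
    [[0,0,-0.028],0,0.0],
    [[0,0,-0.036],0,0.0],
    [[0,0,-0.043],0,0.0],
    [[0,0,-0.049],0,0.0],
    [[0,0,-0.053],0,0.0],
    [[0,0,-0.056],0,0.0],
    [[0,0,-0.058],0,0.0],
    [[0,0,-0.059],0,0.0]
  ]
}}

```text
time: 16.75
position: [0.5728, -0.2312, 0.0991]
orientation: [[0.128, 0.992, 0.004], [0.992, -0.128, -0.004], [-0.004, 0.005, -1.0]]
force: [0.4, 0.4, -2.8]
finger_gap: 0.151
```

Request:
{"api": "apply_moves", "payload": {
  "rows": [
    [[0,0,-0.0005],0,0.0],
    [[0,0,-0.001],0,0.0],
    [[0,0,-0.0015],0,0.0],
    [[0,0,-0.002],0,0.0],
    [[0,0,-0.0025],0,0.0],
    [[0,0,-0.003],0,0.0],
    [[0,0,-0.0035],0,0.0],
    [[0,0,-0.004],0,0.0],
    [[0,0,-0.0045],0,0.0],
    [[0,0,-0.005],0,0.0]
  ]
}}

```text
time: 17.75
position: [0.5729, -0.2312, 0.0941]
orientation: [[0.128, 0.992, 0.004], [0.992, -0.128, -0.004], [-0.004, 0.005, -1.0]]
force: [0.3, -0.1, -1.1]
finger_gap: 0.153
```

Request:
{"api": "apply_moves", "payload": {
  "rows": [
    [[0,0,-0.001],0,0.0],
    [[0,0,-0.003],0,0.0],
    [[0,0,-0.006],0,0.0],
    [[0,0,-0.009],0,0.0],
    [[0,0,-0.012],0,0.0],
    [[0,0,-0.013],0,0.0],
    [[0,0,-0.013],0,0.0]
  ]
}}

```text
time: 18.45
position: [0.5727, -0.2311, 0.0807]
orientation: [[0.128, 0.992, 0.004], [0.992, -0.128, -0.004], [-0.003, 0.004, -1.0]]
force: [0.2, 0.3, -1.5]
finger_gap: 0.147
```

Request:
{"api": "apply_moves", "payload": {
  "rows": [
    [[-0.0004,-0.003,0],0,0.0],
    [[-0.001,-0.008,0],0,0.0],
    [[-0.0019,-0.015,0],0,0.0],
    [[-0.0032,-0.025,0],0,0.0],
    [[-0.0045,-0.035,0],0,0.0],
    [[-0.0058,-0.045,0],0,0.0],
    [[-0.007,-0.055,0],0,0.0],
    [[-0.0083,-0.065,0],0,0.0]
  ]
}}

```text
time: 19.25
position: [0.5642, -0.2971, 0.0807]
orientation: [[0.128, 0.992, 0.004], [0.992, -0.128, -0.004], [-0.003, 0.004, -1.0]]
force: [-0.5, -0.2, -2.2]
finger_gap: 0.151
```

Request:
{"api": "apply_moves", "payload": {
  "rows": [
    [[-0.0013,-0.01,0],0,0.0],
    [[-0.0026,-0.02,0],0,0.0],
    [[-0.0038,-0.03,0],0,0.0],
    [[-0.0051,-0.04,0],0,0.0],
    [[-0.0064,-0.05,0],0,0.0],
    [[-0.0077,-0.06,0],0,0.0],
    [[-0.009,-0.07,0],0,0.0],
    [[-0.009,-0.07,0],0,0.0]
  ]
}}

```text
time: 20.05
position: [0.5549, -0.3687, 0.0808]
orientation: [[0.129, 0.992, 0.004], [0.992, -0.129, -0.005], [-0.004, 0.004, -1.0]]
force: [-0.6, 0.0, -1.3]
finger_gap: 0.151
```

```bash
python3 see.py t9 top 162 158 432 330 2.9
python3 - <<'E'
from h import *
print(ray('top',[(442,300),(447,370)],0))
E
```

```text
20.05 [ 0.5549 -0.3687  0.0808] [ 0.0039 -0.0046 -1.    ] [-0.6126  0.0362 -1.2744] [-0.0396 -0.043   0.0304]
[[ 0.38561067 -0.42279616  0.        ]
 [ 0.21949522 -0.42365604  0.        ]]
```

View pics/t9.png

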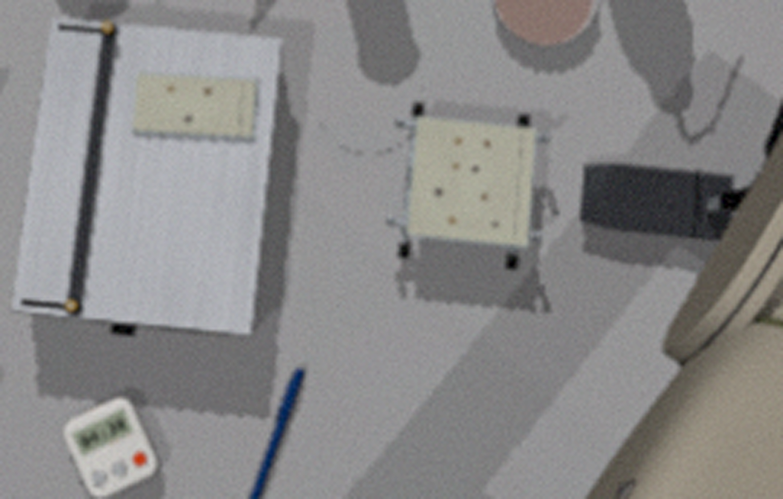

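The plate lies centred on both rails at (470,180), the blade is clear, and the narrow plate hasn't moved. I return the lifter to its original spot.

Request:
{"api": "apply_moves", "payload": {
  "rows": [
    [[-0.015,0,0.02],0,0.0],
    [[-0.04,0,0.03],1,0.0],
    [[-0.07,0.01,0.03],3,0.0],
    [[-0.1,0.03,0.03],5,0.0],
    [[-0.125,0.06,0.03],6,0.0],
    [[-0.14,0.09,0.03],6,0.0],
    [[-0.145,0.115,0.03],6,0.0],
    [[-0.145,0.128,0.02],6,0.0],
    [[-0.145,0.13,0.0],6,0.0],
    [[-0.145,0.13,-0.012],6,0.0],
    [[-0.145,0.13,-0.015],6,0.0],
    [[-0.145,0.13,-0.0155],6,0.0]
  ]
}}

```text
time: 21.3
position: [0.4098, -0.2379, 0.0645]
orientation: [[0.025, 1.0, 0.003], [1.0, -0.025, -0.003], [-0.003, 0.003, -1.0]]
force: [-0.1, -0.2, -2.1]
finger_gap: 0.152
```

Request:
{"api": "apply_moves", "payload": {
  "rows": [
    [[0,0,-0.0005],0,0.0],
    [[0,0,-0.001],0,0.0],
    [[0,0,-0.0015],0,0.0],
    [[0,0,-0.002],0,0.0],
    [[0,0,-0.002],0,0.0]
  ]
}}

```text
time: 21.8
position: [0.4102, -0.2383, 0.0632]
orientation: [[0.025, 1.0, 0.004], [1.0, -0.025, -0.004], [-0.003, 0.004, -1.0]]
force: [0.0, -1.2, 1.9]
finger_gap: 0.153
```

Request:
{"api": "apply_moves", "payload": {
  "rows": [
    [[0,0,0],0,0.016],
    [[0,0,0],0,0.02],
    [[0,0,0],0,0.03],
    [[0,0,0],0,0.04],
    [[0,0,0],0,0.05],
    [[0,0,0],0,0.05],
    [[0,0,0.01],0,0.05],
    [[0,0,0.03],0,0.05],
    [[0,0,0.06],0,0.05],
    [[0,0,0.1],0,0.05],
    [[0,0,0.14],0,0.05],
    [[0,0,0.14],0,0.05]
  ],
  "newtons": 20
}}

```text
time: 23.0
position: [0.4132, -0.2405, 0.2109]
orientation: [[0.025, 1.0, 0.013], [1.0, -0.025, -0.01], [-0.01, 0.013, -1.0]]
force: [1.0, -0.5, -0.2]
finger_gap: 0.584
```

Run:
```python
from h import *
np.set_printoptions(precision=3,suppress=True)
s=ctrl.sense(); print(s['time'],s['position'],s['force'])
for n in('wrist','side','top'):
    cv2.imwrite(f'pics/end_{n}.png',ctrl.get_image(n))
    for t,z in [('lifter',.01),('lifter_grip',.063),('wide_plate',.038),('narrow_plate',.054)]:
        for r in ctrl.spot_in(t,n)[:1]: print(n,t,r['p'],np.round(r['uv']),ray(n,r['uv'],z)[0])
i=cv2.imread('pics/end_wrist.png')  # blade rectangle check vs expected standing pose
C=cam('wrist'); g=cv2.cvtColor(i,cv2.COLOR_BGR2GRAY)
m=(g<85).astype(np.uint8); k,l,st,ce=cv2.connectedComponentsWithStats(m)
for a in range(1,k):
    if st[a,4]>400: print(st[a])
h=np.radians(88.6);u=np.array([np.cos(h),np.sin(h),0]);v=np.array([-u[1],u[0],0]);H=np.array([.4102,-.2383,0])+.042*u
print(proj('wrist',[H+.095*u+.024*v,H+.095*u-.024*v,H-.032*u+.028*v,H-.032*u-.028*v],C))
```

```text
23.0 [ 0.413 -0.24   0.211] [ 0.986 -0.512 -0.183]
wrist lifter 0.84 [276. 122.] [ 0.41  -0.168  0.01 ]
wrist lifter_grip 0.59 [275. 125.] [ 0.408 -0.169  0.063]
wrist wide_plate 0.93 [445.  82.] [ 0.569 -0.132  0.038]
side lifter 0.73 [188. 236.] [ 0.414 -0.171  0.01 ]
side lifter_grip 0.75 [188. 236.] [ 0.454 -0.201  0.063]
side wide_plate 0.56 [246. 258.] [ 0.589 -0.147  0.038]
side narrow_plate 0.77 [327. 215.] [0.659 0.074 0.054]
top lifter 0.64 [338. 293.] [ 0.412 -0.169  0.01 ]
top lifter_grip 0.96 [341. 291.] [ 0.413 -0.168  0.063]
top wide_plate 0.9 [323. 218.] [ 0.587 -0.137  0.038]
top narrow_plate 0.76 [230. 191.] [0.655 0.078 0.054]
[  38    0   43  109 2585]
[ 248   54   53  169 6740]
[517 123  32  71 536]
[  0 168  57  31 852]
[  0 244  45  45 829]
[    0   248   560   172 54492]
[   0  289   48   55 1274]
[   0  310   60   75 1686]
[[256.009  56.824]
 [302.375  56.811]
 [254.887 177.578]
 [303.768 177.476]]
```

```bash
python3 -c "
from h import *
a=cv2.imread('pics/top0.png')[175:212,200:262].astype(int);b=cv2.imread('pics/end_top.png')[175:212,200:262].astype(int);print('narrow diff',abs(a-b).mean(),abs(a-b).max())
print(ctrl.close_job())"
```

```text
narrow diff 2.594449287997675 11
the job is handed in; nothing more can be done
None
```

The wide plate is on the cooling rack, the lifter is back on the bench on its blade, and I've handed the job in (about 23 s of robot time).

- **Sliding under:** I felt the blade touch the heater top, then slid it under the plate until the plate backed against the stop bar and the heel met its edge. The slide force peaked at about 9 N.
- **Setting down:** The plate was centred over the rack to within about 1.5 mm and 0.2°. I lowered it slowly onto both rails, then drew the blade out between them. The top picture showed it lying square on the rails.
- **Putting the lifter back:** It stands at its original spot, clear of heater and rack, and the gripper is open about 14 cm above where it let go. The lifter was found within a few mm of its starting place, and the blade's outline in the wrist picture matched a lifter standing flat.
- **Narrow plate:** It didn't move. The before and after top pictures differ only by noise there (mean 2.6 grey levels).

**Checks that disagreed:** The final network spots for the wide plate vary by about 2 cm between cameras; the wrist one only sees part of it. The `lifter_grip` spots landed on the blade, so I relied on the geometry and pictures instead. I checked the final lifter pose only by numbers, because the 12 picture views were used up.

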